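# Lay the tea tray with matching cups and saucers

## Task

Lay the tea tray: stand the blue, the white and the green cup upright in the middle of the saucer of its own colour, and the red sugar canister upright in the middle of the round cork mat. Set each one down gently rather than dropping it. Leave the yellow cup, which has no saucer here, and the amber spice jar standing where they are.

Things in the scene. Friction and masses are not known exactly. Their poses are not given: they have to be found in the camera images.
- cup_blue: blue ceramic tea cup, loose, upright on the counter (z = 0): body 58 mm across, straight from 20 to 62 mm (its height), wall 3.5 mm, open top, foot 40 mm across; handle loop on its +y side reaching 53 mm from the axis, 20 to 56 mm high, so grip across its x axis; 0.12 to 0.21 kg; origin: centre of its underside; z up
- cup_white: white ceramic tea cup, loose, upright on the counter (z = 0): body 58 mm across, straight from 20 to 62 mm (its height), wall 3.5 mm, open top, foot 40 mm across; handle loop on its +y side reaching 53 mm from the axis, 20 to 56 mm high, so grip across its x axis; 0.12 to 0.21 kg; origin: centre of its underside; z up
- cup_green: green ceramic tea cup, loose, upright on the counter (z = 0): body 58 mm across, straight from 20 to 62 mm (its height), wall 3.5 mm, open top, foot 40 mm across; handle loop on its +y side reaching 53 mm from the axis, 20 to 56 mm high, so grip across its x axis; 0.12 to 0.21 kg; origin: centre of its underside; z up
- canister_red: red ceramic sugar canister with a cream band and cork stopper, loose, upright on the counter: round, 62 mm across and straight to 76 mm high, shoulder to 84, cork 48 mm across up to 99; 0.26 to 0.46 kg; origin: centre of its underside; z up
- saucer_blue: blue saucer on the tea tray, fixed on the tray's non-slip liner, 114 mm across: flat well 70 mm across, 6 mm above its underside, rim 13 mm high; origin: centre of its underside; z up; a cup standing in it has its underside 6 mm above this origin. Saucer undersides lie 8 mm above the counter, centres 124 mm apart, two by two with the mat
- saucer_white: white saucer on the tea tray, fixed on the tray's non-slip liner, 114 mm across: flat well 70 mm across, 6 mm above its underside, rim 13 mm high; origin: centre of its underside; z up; a cup standing in it has its underside 6 mm above this origin. Saucer undersides lie 8 mm above the counter, centres 124 mm apart, two by two with the mat
- saucer_green: green saucer on the tea tray, fixed on the tray's non-slip liner, 114 mm across: flat well 70 mm across, 6 mm above its underside, rim 13 mm high; origin: centre of its underside; z up; a cup standing in it has its underside 6 mm above this origin. Saucer undersides lie 8 mm above the counter, centres 124 mm apart, two by two with the mat
- cork_mat: round cork mat on the tea tray beside the saucers, fixed, 92 mm across, 5 mm thick; origin: centre of its underside; z up; the canister's underside comes 5 mm above this origin. The tray is square bamboo, 272 mm outside, dark liner, walls 24 mm high with grips to 40 mm on two opposite sides
- cup_yellow: mustard-yellow ceramic tea cup, loose, upright on the counter (z = 0), among the others, no saucer, to be left: body 58 mm across, straight from 20 to 62 mm (its height), wall 3.5 mm, open top, foot 40 mm across; handle loop on its +y side reaching 53 mm from the axis, 20 to 56 mm high, so grip across its x axis; 0.12 to 0.21 kg; origin: centre of its underside; z up
- jar_amber: amber glass spice jar, cork stopper, size and shape of the red canister (62 mm across, 99 high), loose, among the cups, to be left; origin: centre of its underside; z up. Only a flat orange silicone lid (14 mm high) lies loose nearby; other kitchenware (riser, cabinet, range, lime bowl, press, rolling pin, mortar, board) stands around the edges

How it is judged:
By the outcome, as a careful person would: the job done as asked, in the order asked, and still so for the second after the job is handed in, with the robot touching nothing.
It also fails if it takes over 115 s, if anything falls off the work surface, if the arm or the gripper's body presses on something with over 40 N, if the wrist force passes 120 N, or if a joint passes its speed limit or range.

## Robot

A 6-joint arm with a two-finger parallel gripper is mounted at the origin on the work surface. World frame = base frame: x ahead of the robot, y to its left, z up, the work surface at z = 0. Lengths are in m, angles in degrees, forces in N, time in s.
With the tool pointing down it reaches from about 0.25 to 0.725 m from the base axis. Payload 9.7 kg.
Tool frame: the origin (TCP) lies on the centre line of the jaws, within the pads' length; the fingertips stand bot.nose_length ahead of it and the grasp point (between the pads) lies 11 mm behind it (bot.nose_length is the distance from the TCP to the fingertips, in m); z points along the fingers, y is the line along which they close (so a half turn about z gives the same grasp; the last joint's range is limited). The gripper opens to 85 mm and grips with 20 to 120 N. Pads are 22 mm wide; open, the fingers measure 114 mm over their backs; the gripper's body (76 mm by 85 mm) begins 54 mm behind the grasp point. The pads swing forward as they close: fully open they stand 13 mm farther back than shut.
Start: joints at [72.938, 4.979, 10.078, 95.1, 0, 90], TCP at [0.161, 0.526, 0.239] pointing down, gripper open.
Joint ranges: [-179.16, 179.16], [-48.56, 103.87], [-65.8, 70.77], [-126.05, 130.52], [-82.76, 87.17], [-180, 180]. Speed limits (degrees/s): [127.2, 127.2, 147.25, 180, 180, 180].

## Interface

Orientations are given as [roll, pitch, yaw] about the fixed x, y, z axes, in that order (R = Rz(yaw) Ry(pitch) Rx(roll)).
In Python, from workcell import bot gives the robot as it stands. The module is installed in compiled form; this text tells all that it offers.
- The arm moves only by the shell command python3 -m inch 'ROWS' [OPENING] [FORCE]. ROWS is JSON, a list of rows, each a list of 4 numbers: the shift along the world's x, y, z in cm, then the turn about the world's z in degrees. A call has exactly 8 rows; each row is the pose to reach, as a shift and turn from the pose commanded when the call began; what a row does not reach only later rows make up. A row lasts 1/8 s, in which the tool goes at most 62.5 mm and 10.7 degrees, less where a joint would pass 70% of its speed; a pose out of reach is approached as far as the arm can. A call with a gripper value outside its range is refused whole. OPENING is the finger opening in cm, from 0 to 8.54, set as the call begins (- or left out, the last holds). The fingers move at their own pace and stop on an object; FORCE is the grip in N (left out, the last holds). Time passes only in rows, so rows that repeat a pose let the fingers close, or fill a call up. It gives the time, the measured TCP pose, the force, the opening and the grip force at its end, in the units of the state.
- bot.get_obs(): the state, without advancing time (a new reading comes with each control period).
- bot.camera(name): name is "side" or "top"; returns a dict with "img" (480x640x3 uint8, red, green, blue), "fovy" (degrees; the focal length in pixels is half the picture's height over the tangent of half this angle, whatever the lens; pixels are square), "cx", "cy" (the principal point, pixels), "R" (3x3) and "t" (3): a world point X has camera coordinates R X + t. Camera axes: x right, y down, z forward; pixel columns grow to the right and rows downward; lengths in m; the calibration is good to about 2 mm. A picture is of the moment at which its call begins. There is no depth.
- bot.job_done(): hands the job in; it is judged then, once.
Trained networks look in a picture, given as the dict that the camera call returned (one of the last four; its "shot" number tells which), for a name from the list of things; names that differ only in an ending like _2 or _b are one class to them, and where a whole thing is asked for, a point or a joint stands for the part that bears it (a point fixed in the world has none). Each returns a list of dicts, best first, with "score" (0 to 1); they miss things now and then, are a little off and sometimes report something else, mostly with a low value. They report only what shows in the picture. A call takes as long as a camera call.
- bot.find_in(thing, picture): "point" ([column, row] in pixels, amid what is visible of it).
- bot.landmark_of(thing, picture): "point" ([column, row] in pixels: a listed point, or the origin of a listed thing).
The state is a dict: "time": time; "q": joint angles; "qd": joint speeds; "joint_efforts": joint torques, N m; "ee_pos": TCP position; "tcp_rot": TCP orientation; "wrist_force": force on the tool from outside, world axes, zero at the start; "torque": the same for the moment, N m; "opening": finger opening in m; "grasp_force": force on a finger pad.
Only numpy, scipy, OpenCV 4.12 (cv2) and the standard library are available. Lean on these libraries where they do the work, as an engineer would, in place of code of your own. Each camera call takes 0.05 s, during which the arm holds its last target. There are 200 camera calls.

## Working session

There is one attempt and no reset: what is moved stays moved. The work goes in short steps, Python scripts to look and compute and a shell command to move; the robot and the scene stay as the last step left them, time stands still between calls to the robot, and variables do not carry over. Pictures are saved under pics/ and viewed, at most 14 in all, crops included, and the job is handed in when it is done.

```bash
mkdir -p pics; cat > h.py <<'E'
import numpy as np,cv2
from workcell import bot
def K(c):
    f=240/np.tan(np.radians(c["fovy"])/2); return f
def ray(c,p,z):
    f=K(c); d=np.array([(p[0]-c["cx"])/f,(p[1]-c["cy"])/f,1.]); R=np.array(c["R"]);t=np.array(c["t"])
    o=-R.T@t; d=R.T@d; return o+d*(z-o[2])/d[2]
def proj(c,X):
    v=np.array(c["R"])@np.array(X)+np.array(c["t"]); return np.array([c["cx"],c["cy"]])+K(c)*v[:2]/v[2]
E
python3 - <<'E'
from h import *
print(bot.nose_length); o=bot.get_obs(); print(o)
zs=dict(cup_blue=0,cup_white=0,cup_green=0,canister_red=0,saucer_blue=.008,saucer_white=.008,saucer_green=.008,cork_mat=.008,cup_yellow=0,jar_amber=0)
for n in ("top","side"):
    c=bot.camera(n); cv2.imwrite(f"pics/{n}0.png",c["img"][:,:,::-1]); print(n,c["fovy"],c["cx"],c["cy"],-np.array(c["R"]).T@c["t"])
    for k,z in zs.items():
        for h in bot.landmark_of(k,c)[:2]: print(k,np.round(h["point"],1),round(h["score"],2),ray(c,h["point"],z).round(4))
E
```

```text
0.008
{'time': 0.0, 'q': array([ 7.29376996e+01,  5.01142503e+00,  1.00319497e+01,  9.50991430e+01,
       -2.02828500e-03,  9.00010094e+01]), 'qd': array([ 0.05175694, -0.12349439, -0.06547945, -0.04401192,  0.06351253,
       -0.09946819]), 'joint_efforts': array([ 1.64952984e-03, -5.20392752e+01,  4.64794850e+01,  1.65844196e-02,
        8.96226538e-05,  2.61997417e-05]), 'ee_pos': array([0.1613181 , 0.52556957, 0.23855751]), 'tcp_rot': array([-1.79921382e+02,  2.02966810e-03,  1.62936693e+02]), 'wrist_force': array([-0.45064565,  0.64973837,  0.96303818]), 'torque': array([-0.01508387,  0.03095804,  0.05404637]), 'grasp_force': 0.0, 'opening': 0.08544058581293885}
top 51.64419447038856 323.5688521928382 242.72721567132518 [0.39266644 0.07044817 1.00315855]
cup_blue [157.1 272.7] 0.73 [0.4614 0.4165 0.    ]
cup_white [236.6 181.6] 0.69 [0.6527 0.2618 0.    ]
cup_green [224.9 315.2] 0.72 [0.3778 0.2754 0.    ]
canister_red [294.3 206.8] 0.7 [0.6007 0.1408 0.    ]
saucer_blue [438.1 200.4] 0.94 [ 0.6156 -0.1536  0.008 ]
saucer_white [512.3 248.8] 0.75 [ 0.5177 -0.3011  0.008 ]
saucer_green [451.7 257.2] 0.79 [ 0.4992 -0.1788  0.008 ]
cork_mat [498.3 189.8] 0.57 [ 0.6392 -0.2771  0.008 ]
cup_yellow [295.8 283.4] 0.96 [0.4432 0.1345 0.    ]
jar_amber [227.  256.5] 0.74 [0.4961 0.2758 0.    ]
side 50.3217282232956 318.0422730196524 245.936688365211 [ 0.01958555 -0.50410149  0.6582916 ]
cup_blue [205.6 179.4] 0.92 [0.4671 0.4348 0.    ]
cup_blue [332.9 217.3] 0.55 [0.5996 0.1353 0.    ]
cup_green [205.6 228.2] 0.7 [0.3732 0.2754 0.    ]
canister_red [331.2 215.5] 0.77 [0.6009 0.1424 0.    ]
saucer_blue [446.1 289.1] 0.75 [ 0.6088 -0.1601  0.008 ]
saucer_white [479.8 365.7] 0.68 [ 0.5185 -0.2995  0.008 ]
saucer_green [406.9 322.7] 0.58 [ 0.4967 -0.1687  0.008 ]
cork_mat [513.3 322.2] 0.59 [ 0.634  -0.2818  0.008 ]
cup_yellow [271.8 250.7] 0.93 [0.4365 0.1309 0.    ]
jar_amber [251.3 206.1] 0.64 [0.4894 0.2792 0.    ]
```

View pics/top0.png

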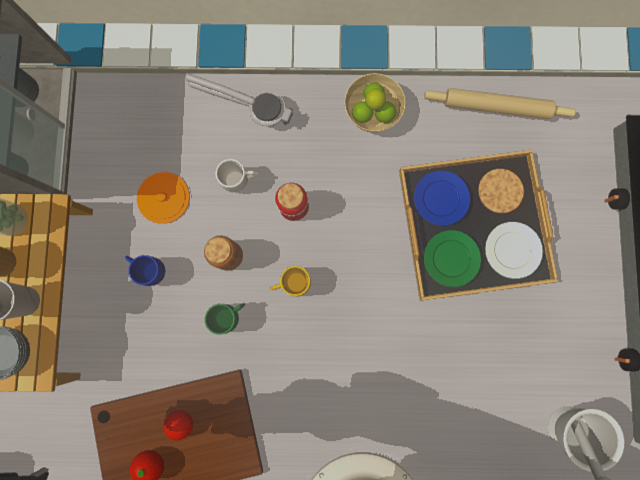

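View pics/side0.png

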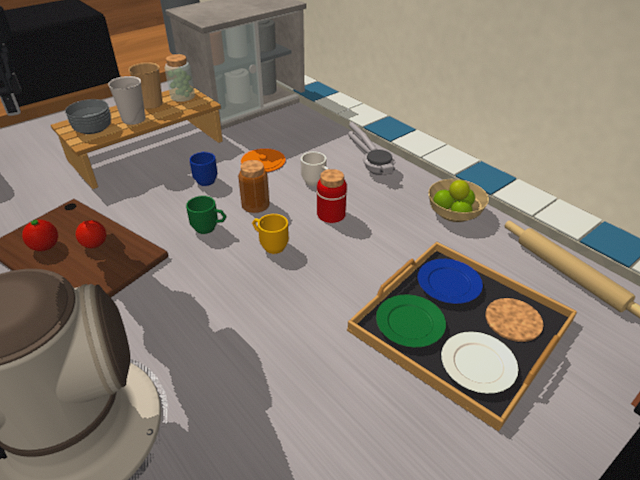

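The views show the tray at right in the top view: blue (442,198), mat (500,191), green (452,258), white (514,250). The cups and jars are on the left: blue (147,270) with its handle up-left, white (230,174) with handle right, green (221,319) with handle up-right, red (292,202), yellow (295,281) and jar (223,253). Next I fit silhouettes for precise poses.

```bash
cat >> h.py <<'E'
from scipy.optimize import minimize
S=4
def circ(r,z,n=48):
    a=np.linspace(0,2*np.pi,n,endpoint=False); return np.c_[r*np.cos(a),r*np.sin(a),0*a+z]
def parts(n):
    if n.startswith("cup"):
        return [np.r_[circ(.029,.062),circ(.029,.020),circ(.020,0)],
                np.array([[sx*.004,y,z] for sx in(-1,1) for y,z in((.02,.02),(.046,.02),(.053,.028),(.053,.048),(.046,.056),(.02,.056))])]
    if n.startswith("sau"): return [np.r_[circ(.057,.021),circ(.037,.008)]]
    if n=="cork_mat": return [np.r_[circ(.046,.013),circ(.046,.008)]]
    return [np.r_[circ(.031,0),circ(.031,.076),circ(.026,.084)]]
def render(c,n,p,box):
    m=np.zeros(((box[3]-box[1])*S,(box[2]-box[0])*S),np.uint8)
    a=p[2] if len(p)>2 else 0; ca,sa=np.cos(a),np.sin(a); dz=p[3] if len(p)>3 else 0
    for P in parts(n):
        X=np.c_[p[0]+ca*P[:,0]-sa*P[:,1],p[1]+sa*P[:,0]+ca*P[:,1],P[:,2]+dz]
        uv=np.array([proj(c,x) for x in X]); uv=((uv+.5-[box[0],box[1]])*S-.5)
        cv2.fillPoly(m,[cv2.convexHull(np.round(uv*16).astype(np.int32))],1,shift=4)
    return m
RNG={"blue":((105,100,30),(130,255,255)),"green":((55,80,20),(90,255,255)),"yellow":((18,140,60),(30,255,255)),"white":None}
def mask(c,n,box):
    im=c["img"][box[1]:box[3],box[0]:box[2]]; im=cv2.resize(im,None,fx=S,fy=S,interpolation=cv2.INTER_CUBIC)
    h=cv2.cvtColor(im,cv2.COLOR_RGB2HSV); k=n.split("_")[1]
    if k=="red": return ((((h[...,0]<8)|(h[...,0]>172))&(h[...,1]>140))).astype(np.uint8)
    if k=="mat": return ((h[...,0]<25)&(h[...,1]>60)&(h[...,2]>110)).astype(np.uint8)
    if k=="white":
        d=im.astype(int); return ((d[...,0]-d[...,2]<9 if n=="x" else (d[...,0]-d[...,1]<5)&(d[...,2]>(150 if n[0]=="s" else 70)))).astype(np.uint8)
    return cv2.inRange(h,*map(np.array,RNG[k]))//255
def boxof(c,n,x,y,w):
    u=proj(c,[x,y,.03]); return [max(0,int(u[0]-w)),max(0,int(u[1]-w)),min(640,int(u[0]+w)),min(480,int(u[1]+w))]
def fit(cs,n,x,y,yaws=(0,),w=45,dz=None):
    D=[]
    for c in cs:
        b=boxof(c,n,x,y,w); m=mask(c,n,b)
        m=cv2.morphologyEx(m,cv2.MORPH_OPEN,np.ones((5,5),np.uint8))
        q,l,st,_=cv2.connectedComponentsWithStats(m)
        if q>1: m=(l==1+st[1:,4].argmax()).astype(np.uint8)
        if n.startswith("can"): m=cv2.morphologyEx(m,cv2.MORPH_CLOSE,np.ones((45,45),np.uint8))
        D.append((c,b,m))
    cup=n.startswith("cup")
    def cost(v):
        p=[v[0]/100,v[1]/100]+([v[2]] if cup else [0])+([dz] if dz else [])
        s=0
        for c,b,m in D:
            r=render(c,n,p,b); s+=1-(r&m).sum()/max(1,(r|m).sum())
        return s/len(D)
    best=None
    for a in (yaws if cup else (0,)):
        v0=[x*100,y*100]+([a] if cup else [])
        sim=np.array([v0]+[[v0[j]+(.6 if j==i else 0) for j in range(len(v0))] for i in range(len(v0))])
        r=minimize(cost,v0,method="Nelder-Mead",options=dict(initial_simplex=sim,xatol=.01,fatol=1e-4,maxiter=120))
        if best is None or r.fun<best.fun: best=r
    v=best.x; return np.round([v[0],v[1],np.degrees(v[2])%360 if cup else 0],2),round(best.fun,3)
E
cat > m.py <<'E'
from h import *
A={"cup_blue":(.464,.42),"cup_white":(.653,.262),"cup_green":(.376,.275),"canister_red":(.601,.141),"saucer_blue":(.613,-.156),"saucer_white":(.518,-.30),"saucer_green":(.498,-.174),"cork_mat":(.637,-.279),"cup_yellow":(.440,.133)}
t,s=bot.camera("top"),bot.camera("side"); Y=np.radians([0,60,120,180,240,300])
for n,(x,y) in A.items():
    print(n,*[v for cs in ([t],[s],[t,s]) for v in fit(cs,n,x,y,Y)])
E
time python3 m.py
```

```text
cup_blue [ 46.34  42.3  332.85] 0.466 [ 46.46  42.9  157.71] 0.063 [ 46.47  43.03 330.16] 0.269
cup_white [ 65.53  26.55 305.89] 0.765 [ 64.32  25.54 130.44] 0.986 [ 65.53  26.53 305.98] 0.879
cup_green [ 37.35  27.3  212.31] 0.526 [ 37.34  27.79 157.26] 0.113 [ 37.23  27.9  207.49] 0.335
canister_red [60.04 14.31  0.  ] 0.777 [60.09 14.45  0.  ] 0.539 [60.18 14.39  0.  ] 0.658
saucer_blue [ 61.93 -15.79   0.  ] 0.011 [ 61.95 -15.56   0.  ] 0.018 [ 61.93 -15.72   0.  ] 0.029
saucer_white [ 51.47 -29.88   0.  ] 0.048 [ 51.6  -29.66   0.  ] 0.097 [ 51.52 -29.76   0.  ] 0.079
saucer_green [ 49.66 -17.63   0.  ] 0.016 [ 49.71 -17.37   0.  ] 0.012 [ 49.7  -17.51   0.  ] 0.029
cork_mat [ 63.77 -28.06   0.  ] 0.014 [ 63.94 -27.79   0.  ] 0.026 [ 63.82 -27.95   0.  ] 0.048
cup_yellow [ 44.65  13.42 318.84] 0.234 [ 44.67  13.79 149.19] 0.081 [ 44.59  13.46 319.9 ] 0.18
real	0m10.989s
user	0m10.641s
sys	0m0.169s
```

```bash
cat > v.py <<'E'
from h import *
A={"cup_blue":(.464,.425),"cup_white":(.653,.262),"cup_green":(.374,.277),"canister_red":(.601,.143),"cup_yellow":(.446,.135)}
rows=[]
for cn in("top","side"):
    c=bot.camera(cn); r=[];r2=[]
    for n,(x,y) in A.items():
        b=boxof(c,n,x,y,35); im=c["img"][b[1]:b[3],b[0]:b[2]]; r.append(cv2.resize(im,(150,150))[:,:,::-1]); r2.append(cv2.cvtColor(cv2.resize(mask(c,n,b),(150,150))*255,cv2.COLOR_GRAY2BGR))
        u=proj(c,[x,y,.05]).astype(int)
        h=cv2.cvtColor(c["img"],cv2.COLOR_RGB2HSV)
        print(cn,n,[tuple(map(int,c["img"][u[1]+dy,u[0]+dx]))+tuple(map(int,h[u[1]+dy,u[0]+dx])) for dx,dy in((0,0),(10,0),(-10,0),(0,10),(0,-10),(30,0))])
    rows+=[np.hstack(r),np.hstack(r2)]
cv2.imwrite("pics/masks.png",np.vstack(rows))
E
python3 v.py
```

```text
top cup_blue [(44, 47, 82, 118, 118, 82), (50, 57, 106, 116, 135, 106), (42, 41, 63, 121, 89, 63), (42, 46, 70, 116, 102, 70), (48, 46, 78, 122, 105, 78), (125, 118, 114, 11, 22, 125)]
top cup_white [(168, 160, 144, 20, 36, 168), (169, 159, 142, 19, 41, 169), (113, 105, 94, 17, 43, 113), (181, 177, 163, 23, 25, 181), (124, 117, 105, 19, 39, 124), (124, 117, 113, 11, 23, 124)]
top cup_green [(61, 95, 63, 62, 91, 95), (60, 93, 61, 61, 90, 93), (59, 67, 54, 48, 49, 67), (59, 72, 54, 52, 64, 72), (57, 72, 54, 55, 64, 72), (125, 119, 113, 15, 24, 125)]
top canister_red [(181, 138, 91, 16, 127, 181), (136, 105, 73, 15, 118, 136), (196, 160, 104, 18, 120, 196), (169, 52, 48, 1, 183, 169), (187, 144, 93, 16, 128, 187), (126, 119, 114, 13, 24, 126)]
top cup_yellow [(169, 129, 44, 20, 189, 169), (170, 130, 45, 20, 188, 170), (108, 82, 51, 16, 135, 108), (165, 125, 43, 20, 189, 165), (132, 99, 47, 18, 164, 132), (123, 116, 111, 13, 25, 123)]
side cup_blue [(22, 40, 97, 113, 197, 97), (15, 31, 70, 111, 200, 70), (28, 57, 133, 112, 201, 133), (10, 33, 88, 111, 226, 88), (18, 38, 93, 112, 206, 93), (173, 163, 160, 7, 19, 173)]
side cup_white [(195, 188, 172, 21, 30, 195), (113, 106, 96, 18, 38, 113), (140, 130, 117, 17, 42, 140), (152, 144, 129, 20, 39, 152), (157, 145, 131, 16, 42, 157), (178, 167, 165, 5, 19, 178)]
side cup_green [(21, 71, 35, 68, 180, 71), (20, 67, 35, 70, 179, 67), (13, 53, 28, 71, 192, 53), (19, 67, 33, 69, 183, 67), (16, 67, 32, 69, 194, 67), (176, 167, 163, 9, 19, 176)]
side canister_red [(121, 7, 8, 0, 240, 121), (119, 59, 54, 2, 139, 119), (158, 143, 127, 15, 50, 158), (123, 20, 14, 2, 226, 123), (131, 98, 63, 15, 132, 131), (174, 163, 161, 5, 19, 174)]
side cup_yellow [(159, 111, 10, 20, 239, 159), (187, 139, 10, 22, 241, 187), (118, 83, 10, 20, 233, 118), (150, 104, 10, 20, 238, 150), (155, 108, 10, 20, 239, 155), (173, 164, 161, 8, 18, 173)]
```

View pics/masks.png

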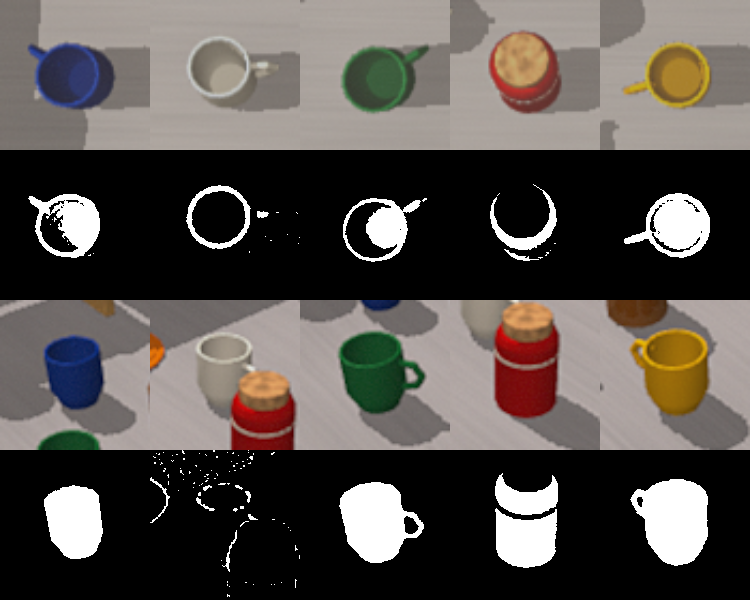

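The masks show shaded interiors being missed, and the white cup half hidden by the red canister in the side view. I'll switch to colour-difference masks.

```bash
cat >> h.py <<'E'
_om=mask; _op=parts
def parts(n):
    return [np.r_[_op(n)[0],circ(.024,.099)]] if n[:3] in("can","jar") else _op(n)
def mask(c,n,box):
    if n[0] not in "cj" or n=="cork_mat": return _om(c,n,box)
    im=c["img"][box[1]:box[3],box[0]:box[2]]; im=cv2.resize(im,None,fx=S,fy=S,interpolation=cv2.INTER_LINEAR)
    r,g,b=np.moveaxis(cv2.GaussianBlur(im,(0,0),2).astype(int),2,0); k=n.split("_")[1]
    m={"blue":b-r>10,"green":g-r>2,"yellow":(r-b>30),"white":(r-b>18)&(r-b<45),"red":r-b>35,"amber":r-b>30}[k]
    return m.astype(np.uint8)
E
cat > m.py <<'E'
from h import *
A={"cup_blue":(.464,.425),"cup_white":(.653,.262),"cup_green":(.374,.277),"canister_red":(.601,.143),"jar_amber":(.494,.276),"cup_yellow":(.446,.135)}
t,s=bot.camera("top"),bot.camera("side"); Y=np.radians([0,60,120,180,240,300])
for n,(x,y) in A.items():
    print(n,*[v for cs in ([t],[s],[t,s]) for v in fit(cs,n,x,y,Y,35)])
E
python3 m.py
```

```text
cup_blue [ 46.31  42.4  330.56] 0.056 [ 46.41  42.98 166.88] 0.017 [ 46.27  42.56 328.47] 0.072
cup_white [ 65.17  25.89 305.46] 0.564 [ 66.04  27.63 137.13] 0.275 [ 65.83  27.28 133.77] 0.424
cup_green [ 37.19  27.43 214.47] 0.041 [ 37.26  27.87 209.51] 0.066 [ 37.16  27.56 213.6 ] 0.087
canister_red [60.33 14.3   0.  ] 0.038 [60.46 14.85  0.  ] 0.036 [60.23 14.4   0.  ] 0.072
jar_amber [49.84 27.58  0.  ] 0.06 [50.16 28.24  0.  ] 0.172 [49.88 27.72  0.  ] 0.135
cup_yellow [44.61 13.29 16.86] 0.037 [44.63 13.68 11.04] 0.04 [44.58 13.37 16.28] 0.067
```

```bash
python3 -m inch '[[2,-1,0,8],[6,-2,0,18],[11,-4,0,28],[17,-6,0,38],[22,-7.5,-1,48],[27,-9,-3,58],[29.5,-10,-5,68],[30.2,-10,-7,76.6]]' 8.5 40; python3 - <<'E'
from h import *
o=bot.get_obs(); print(o["q"],o["tcp_rot"],o["wrist_force"])
c=bot.camera("top")
for n,x,y in(("cup_white",.6527,.2618),("cup_yellow",.446,.1335)):
    b=boxof(c,n,x,y,30); m=_om(c,n,b) if n=="cup_white" else mask(c,n,b)
    m=cv2.morphologyEx(m,cv2.MORPH_CLOSE,np.ones((5,5),np.uint8))
    cn=max(cv2.findContours(m,cv2.RETR_EXTERNAL,cv2.CHAIN_APPROX_NONE)[0],key=lambda k:cv2.boundingRect(k)[2])
    e=cv2.fitEllipse(cv2.convexHull(cn)); p=(np.array(e[0])+.5)/S-.5+b[:2]; print(n,e,p,ray(c,p,.062))
    print("handle",{d:(proj(c,[x,y,.04])+0).round(1) for d in(0,)})
b=boxof(c,"cup_white",.6527,.2618,30)
cv2.imwrite("pics/white.png",cv2.resize(c["img"][b[1]:b[3],b[0]:b[2],::-1],None,fx=8,fy=8,interpolation=cv2.INTER_CUBIC))
for a in(160,170,180,190,200):
    t=np.radians(a+90); print(a,b[:2],((proj(c,[.6527+.053*np.cos(t),.2618+.053*np.sin(t),.04])-b[:2])*8).round())
print(((proj(c,[.6527,.2618,.04])-b[:2])*8).round())
E
```

```text
time: 2.4
ee_pos: [0.4651, 0.4246, 0.1682]
tcp_rot: [-180.0, -0.0, -120.3]
wrist_force: [-1.2, 0.3, 0.4]
opening: 0.085
grasp_force: 0.0
[ 4.24017120e+01  1.52516863e+01  1.39326277e+01  8.87106615e+01
 -1.09728709e-02 -1.73034699e+01] [-1.79998363e+02 -3.16387646e-02 -1.20294816e+02] [-1.15788551  0.34328418  0.38258755]Traceback (most recent call last):
  File "<stdin>", line 5, in <module>
NameError: name '_om' is not defined
```

```bash
python3 -m inch '[[0,0,-1,0],[0,0,-3,0],[0,0,-5.5,0],[0,0,-8,0],[0,0,-10.5,0],[0,0,-12.3,0],[0,0,-13.2,0],[0,0,-13.2,0]]' ; python3 - <<'E'
import h; from h import *
_om=h._om
c=bot.camera("top"); cv2.imwrite("pics/a.png",cv2.resize(c["img"][180:360,60:300,::-1],None,fx=3,fy=3))
for n,x,y in(("cup_white",.6527,.2618),("cup_yellow",.446,.1335)):
    b=boxof(c,n,x,y,30); m=_om(c,n,b) if n=="cup_white" else mask(c,n,b)
    m=cv2.morphologyEx(m,cv2.MORPH_CLOSE,np.ones((5,5),np.uint8))
    cn=max(cv2.findContours(m,cv2.RETR_EXTERNAL,cv2.CHAIN_APPROX_NONE)[0],key=lambda k:cv2.boundingRect(k)[2])
    e=cv2.fitEllipse(cv2.convexHull(cn)); p=(np.array(e[0])+.5)/S-.5+b[:2]; print(n,e,p,ray(c,p,.062))
b=boxof(c,"cup_white",.6527,.2618,30)
cv2.imwrite("pics/white.png",cv2.resize(c["img"][b[1]:b[3],b[0]:b[2],::-1],None,fx=8,fy=8,interpolation=cv2.INTER_CUBIC))
for a in(160,170,180,190,200):
    t=np.radians(a+90); print(a,b[:2],((proj(c,[.6527+.053*np.cos(t),.2618+.053*np.sin(t),.04])-b[:2])*8).round())
print(((proj(c,[.6527,.2618,.04])-b[:2])*8).round())
c=bot.camera("side"); cv2.imwrite("pics/b.png",cv2.resize(c["img"][80:280,100:340,::-1],None,fx=3,fy=3))
E
```

```text
time: 3.45
ee_pos: [0.4632, 0.4258, 0.0373]
tcp_rot: [180.0, -0.0, -120.5]
wrist_force: [0.7, 0.5, -0.4]
opening: 0.085
grasp_force: 0.0
cup_white ((107.75348663330078, 104.92137908935547), (117.65216827392578, 120.63236999511719), 70.81568908691406) [229.56337166 172.85534477] [0.65401264 0.26437956 0.062     ]
cup_yellow ((104.23123168945312, 125.49781036376953), (128.3258056640625, 172.42076110839844), 73.65825653076172) [290.68280792 281.99945259] [0.44259469 0.14033238 0.062     ]
160 [203, 147] [437. 309.]
170 [203, 147] [447. 274.]
180 [203, 147] [452. 238.]
190 [203, 147] [450. 202.]
200 [203, 147] [441. 168.]
[240. 236.]
```

View pics/white.png

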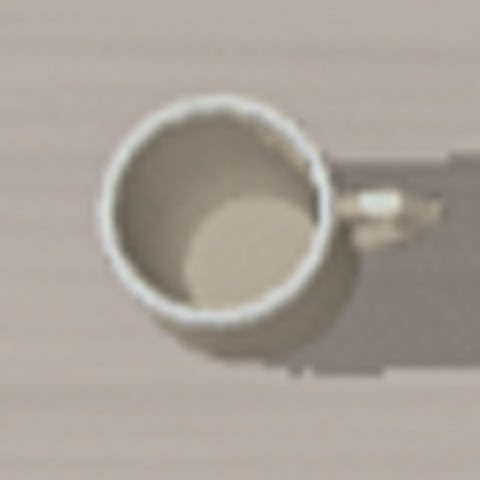

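View pics/b.png

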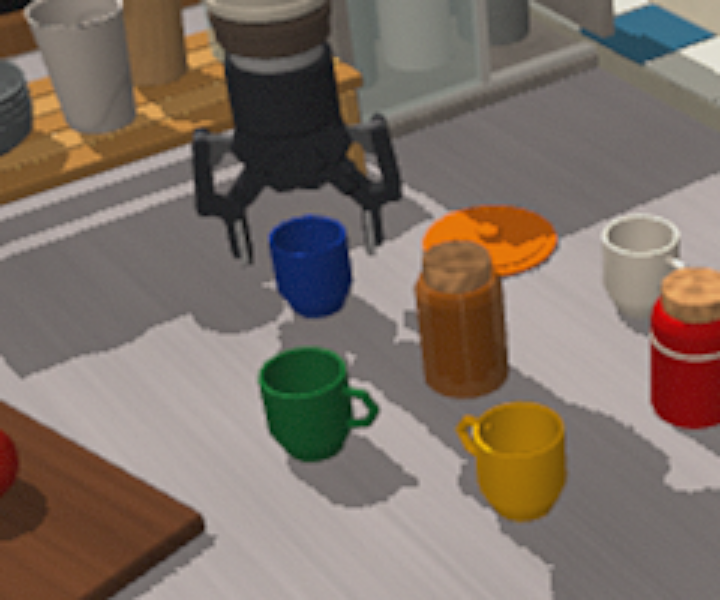

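The side crop shows the open fingers straddling the blue cup, at columns 243 and 372 with the cup at 312. The white cup's handle points right, so its yaw is about 184°. Closing now.

```bash
python3 -m inch '[[0,0,0,0],[0,0,0,0],[0,0,0,0],[0,0,0,0],[0,0,0,0],[0,0,0,0],[0,0,0,0],[0,0,0,0]]' 4.5 40
```

```text
time: 4.55
ee_pos: [0.4638, 0.4261, 0.0382]
tcp_rot: [-180.0, 0.1, -120.5]
wrist_force: [0.1, -0.1, 4.6]
opening: 0.0561
grasp_force: 43.4
```

```bash
python3 -m inch '[[0,0,1,0],[0,0,4,0],[0,0,8,0],[0.5,-1,12,0],[1.2,-4.5,14.3,0],[2.5,-9.5,14.3,0],[4,-15,14.3,0],[5.4,-20.5,14.3,0]]' && python3 -m inch '[[1.5,-5.5,0,0],[3,-11,0,0],[4.5,-17,0,0],[6,-22.5,0,0],[7.5,-28,0,0],[9,-33,0,0],[10,-36.5,0,0],[10.2,-37.8,0,0]]'; cat > chk.py <<'E'
import sys; from h import *
n=sys.argv[1]; x,y,yaw,dz=map(float,sys.argv[2:6])
o=bot.get_obs(); print(o["ee_pos"].round(4),o["wrist_force"].round(1),o["opening"].round(4))
cs=[bot.camera("top"),bot.camera("side")]
for k in([0],[1],[0,1]): print(*fit([cs[i] for i in k],n,x,y,[np.radians(yaw)],45,dz))
cv2.imwrite(f"pics/{sys.argv[6]}.png",cs[1]["img"][:,:,::-1]) if len(sys.argv)>6 else 0
E
python3 chk.py cup_blue .62 -.157 330 .143 c
```

```text
time: 5.55
ee_pos: [0.5174, 0.2191, 0.1805]
tcp_rot: [180.0, -0.0, -120.4]
wrist_force: [0.8, -0.2, -1.2]
opening: 0.0557
grasp_force: 43.2
time: 6.55
ee_pos: [0.6193, -0.1591, 0.1798]
tcp_rot: [179.9, -0.0, -120.6]
wrist_force: [0.9, 0.6, -2.5]
opening: 0.0561
grasp_force: 43.2Traceback (most recent call last):
  File "chk.py", line 3, in <module>
    o=bot.get_obs(); print(o["ee_pos"].round(4),o["wrist_force"].round(1),o["opening"].round(4))
                                                                          ^^^^^^^^^^^^^^^^^^
AttributeError: 'float' object has no attribute 'round'
```

```bash
sed -i 's/,o\["opening"\].round(4)//' chk.py; python3 - <<'E'
from h import *
c=bot.camera("side"); b=[380,140,580,340]
cv2.imwrite("pics/c.png",cv2.resize(c["img"][100:340,340:580,::-1],None,fx=2.5,fy=2.5))
E
```

```text
(no output)
```

View pics/c.png

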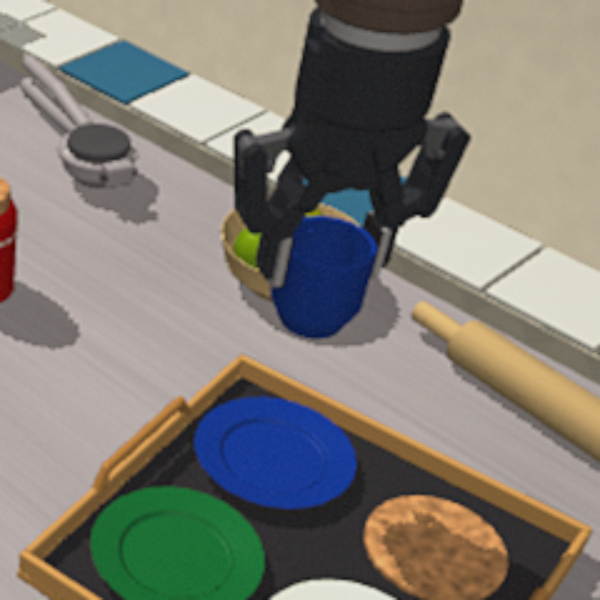

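The cup is held upright at about (320,280) in the crop, above the tray. A fit in the side view will give its offset.

```bash
python3 chk.py cup_blue .619 -.157 330 .143
```

```text
[ 0.6193 -0.1595  0.1798] [-0.4 -0.3 -2.3]
[ 58.81 -10.4  136.35] 0.461
[ 61.9 -15.7 330. ] 1.0
[ 58.81 -10.4  136.35] 0.73
```

```bash
sed -i 's/def boxof(c,n,x,y,w):/def boxof(c,n,x,y,w,dz=0):/; s/u=proj(c,\[x,y,.03\])/u=proj(c,[x,y,.03+dz])/; s/b=boxof(c,n,x,y,w); m=mask/b=boxof(c,n,x,y,w,dz or 0); m=mask/' h.py; python3 chk.py cup_blue .619 -.157 330 .143
```

```text
[ 0.6191 -0.157   0.1801] [ 0.2 -0.  -2.8]
[ 57.5  -10.71  83.13] 0.521
[ 61.95 -15.73 281.94] 0.187
[ 61.89 -15.74 328.22] 0.533
```

```bash
python3 -m inch '[[0,0,-1.5,0],[0,0,-4,0],[0,0,-7,0],[0,0,-9.5,0],[0,0,-11.3,0],[0,0,-12.2,0],[0,0,-12.5,0],[0,0,-12.6,0]]' && python3 -m inch '[[0,0,-0.05,0],[0,0,-0.1,0],[0,0,-0.15,0],[0,0,-0.2,0],[0,0,-0.25,0],[0,0,-0.28,0],[0,0,-0.3,0],[0,0,-0.3,0]]'
```

```text
time: 7.8
ee_pos: [0.6198, -0.1573, 0.055]
tcp_rot: [-179.9, 0.0, -120.5]
wrist_force: [0.4, -0.9, -2.0]
opening: 0.0558
grasp_force: 43.2
time: 8.8
ee_pos: [0.6194, -0.1573, 0.0522]
tcp_rot: [-180.0, 0.0, -120.5]
wrist_force: [-3.0, 1.2, 6.5]
opening: 0.0557
grasp_force: 44.1
```

```bash
python3 -m inch '[[0,0,0,0],[0,0,0,0],[0,0,0,0],[0,0,0,0],[0,0,0.2,0],[0,0,0.5,0],[0,0,1.5,0],[0,0,4,0]]' 7.5; python3 -m inch '[[0,0,2,0],[0,1,6,0],[0,5,10,0],[0,10,10,0],[0,15,10,0],[0,20,10,0],[0,25,10,0],[0,30,10,0]]' 8.5; python3 - <<'E'
from h import *
b=[380,200,540,320]
for n in("top","side"):
    c=bot.camera(n); b=[390,145,570,305] if n=="top" else [340,235,580,425]
    cv2.imwrite(f"pics/d{n}.png",cv2.resize(c["img"][b[1]:b[3],b[0]:b[2],::-1],None,fx=3,fy=3))
    e=[proj(c,x).round(1) for x in ([.6193,-.1572,.014],[.6193,-.1572,.076],[.6483,-.1572,.076],[.6193,-.1282,.076])]; print(n,[((p-b[:2]+.5)*3-.5).round() for p in e])
E
```

```text
time: 9.8
ee_pos: [0.6188, -0.1571, 0.0912]
tcp_rot: [179.9, -0.0, -120.5]
wrist_force: [0.4, -0.1, 0.5]
opening: 0.0747
grasp_force: 0.0
time: 10.8
ee_pos: [0.6193, 0.1444, 0.1923]
tcp_rot: [-180.0, 0.0, -120.5]
wrist_force: [0.3, 0.1, -0.0]
opening: 0.0851
grasp_force: 0.0
top [array([152., 160.]), array([175., 138.]), array([174.,  94.]), array([129., 138.])]
side [array([329., 146.]), array([347.,  68.]), array([379.,  47.]), array([307.,  42.])]
```

View pics/dtop.png

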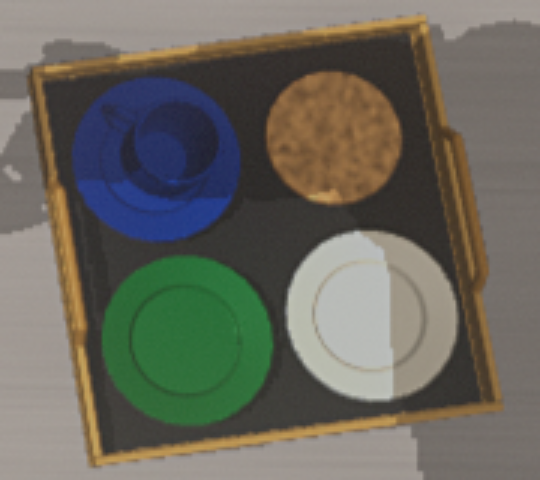

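The blue cup stands in its saucer, rim centre about (175,141) against a predicted (175,138), so it is centred to about 2 mm. Next is the white cup.

```bash
python3 -m inch '[[0.3,1,0,4],[1,4,0,12],[2,8,0,20],[3,11,0,28],[3.5,12.2,0,34.5],[3.5,12.2,-2,34.5],[3.5,12.2,-5,34.5],[3.5,12.2,-7.5,34.5]]' 8.5; python3 -m inch '[[0,0,-1.5,0],[0,0,-3.5,0],[0,0,-5.5,0],[0,0,-7,0],[0,0,-7.8,0],[0,0,-8,0],[0,0,-8,0],[0,0,-8,0]]'; python3 - <<'E'
from h import *
c=bot.camera("top"); d=bot.camera("side")
cv2.imwrite("pics/e.png",np.hstack([cv2.resize(k["img"][v:v+100,u:u+100,::-1],None,fx=4,fy=4) for k,u,v in((c,190,120),(d,265,110))]))
E
```

```text
time: 11.9
ee_pos: [0.6545, 0.2643, 0.1159]
tcp_rot: [-180.0, -0.0, -86.0]
wrist_force: [-0.2, 0.3, -0.1]
opening: 0.0846
grasp_force: 0.0
time: 12.9
ee_pos: [0.6547, 0.265, 0.0371]
tcp_rot: [-179.9, 0.0, -86.0]
wrist_force: [-0.2, 0.6, -0.8]
opening: 0.0846
grasp_force: 0.0
```

View pics/e.png

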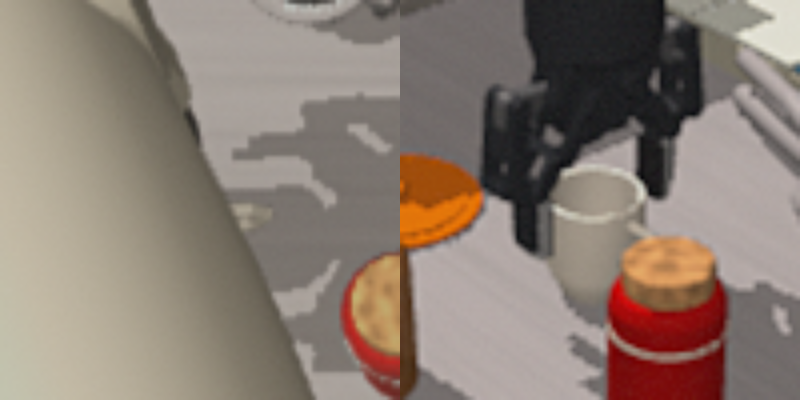

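The side crop shows the white cup between the fingers, with the near finger at column 530 and the far one at 655. Close, lift and carry.

```bash
python3 -m inch '[[0,0,0,0],[0,0,0,0],[0,0,0,0],[0,0,0,0],[0,0,0,0],[0,0,0,0],[0,0,0,0],[0,0,0,0]]' 4.5 40; python3 -m inch '[[0,0,1,0],[0,0,4,0],[0,0,8,0],[0,0,12,0],[0,0,14.3,0],[-0.5,-2,14.3,0],[-2,-7,14.3,0],[-3,-12,14.3,0]]';python3 -m inch '[[-1.3,-5.5,0,0],[-2.6,-11.2,0,0],[-3.8,-17,0,0],[-5,-22.8,0,0],[-6.3,-28.5,0,0],[-7.6,-34,0,0],[-9,-39,0,0],[-10,-42,0,0]]'
```

```text
time: 14.0
ee_pos: [0.6545, 0.2649, 0.0367]
tcp_rot: [-180.0, 0.0, -86.0]
wrist_force: [-2.1, -0.5, 5.1]
opening: 0.056
grasp_force: 43.3
time: 15.0
ee_pos: [0.6236, 0.1438, 0.179]
tcp_rot: [180.0, -0.0, -85.9]
wrist_force: [0.5, -1.3, -1.7]
opening: 0.056
grasp_force: 43.4
time: 16.0
ee_pos: [0.5233, -0.2775, 0.1792]
tcp_rot: [180.0, -0.0, -86.1]
wrist_force: [0.9, 0.5, -1.8]
opening: 0.0563
grasp_force: 43.4
```

```bash
python3 -m inch '[[-0.5,-1.4,0,0],[-0.9,-2.2,0,0],[-0.9,-2.2,-2,0],[-0.9,-2.2,-5,0],[-0.9,-2.2,-8,0],[-0.9,-2.2,-10.3,0],[-0.9,-2.2,-11.8,0],[-0.9,-2.2,-12.3,0]]'; python3 - <<'E'
from h import *
c=bot.camera("top"); d=bot.camera("side")
cv2.imwrite("pics/f.png",np.hstack([cv2.resize(k["img"][v:v+130,u:u+130,::-1],None,fx=3,fy=3) for k,u,v in((c,450,170),(d,415,280))]))
print(((proj(d,[.5155,-.2975,.08])-[415,280]+.5)*3).round(),((proj(d,[.5155,-.2975,.019])-[415,280]+.5)*3).round())
E
```

```text
time: 17.0
ee_pos: [0.5154, -0.2965, 0.0557]
tcp_rot: [180.0, 0.0, -85.9]
wrist_force: [0.3, 0.2, -2.4]
opening: 0.0557
grasp_force: 43.5
[220. 169.] [193. 246.]
```

View pics/f.png

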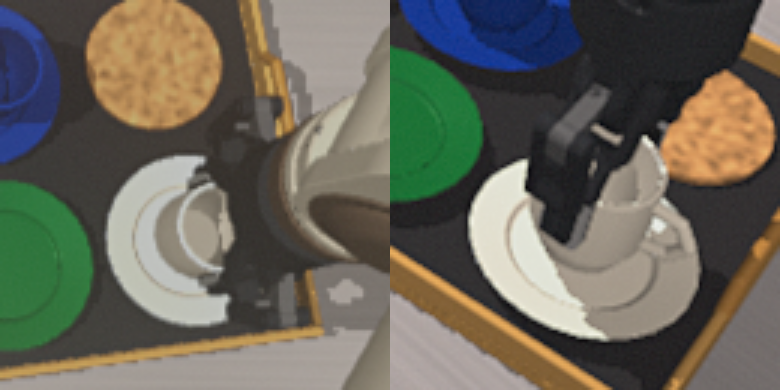

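The crop shows the white cup just above its well and roughly centred. Lower and release.

```bash
python3 -m inch '[[0,-0.1,-0.1,0],[0,-0.1,-0.2,0],[0,-0.1,-0.3,0],[0,-0.1,-0.4,0],[0,-0.1,-0.45,0],[0,-0.1,-0.5,0],[0,-0.1,-0.5,0],[0,-0.1,-0.5,0]]'; python3 -c "
from workcell import bot; print(bot.get_obs()['wrist_force'])"
```

```text
time: 18.1
ee_pos: [0.5154, -0.2982, 0.0513]
tcp_rot: [-180.0, -0.0, -86.0]
wrist_force: [-0.5, -0.0, -2.1]
opening: 0.0561
grasp_force: 43.5
[-0.52067463 -0.00303531 -2.07818608]
```

```bash
python3 -m inch '[[0,0,-0.03,0],[0,0,-0.06,0],[0,0,-0.09,0],[0,0,-0.12,0],[0,0,-0.15,0],[0,0,-0.15,0],[0,0,-0.15,0],[0,0,-0.15,0]]'
```

```text
time: 19.1
ee_pos: [0.5154, -0.2982, 0.0507]
tcp_rot: [-180.0, -0.0, -86.0]
wrist_force: [-3.2, 1.6, 7.7]
opening: 0.0564
grasp_force: 44.3
```

```bash
python3 -m inch '[[0,0,0,0],[0,0,0,0],[0,0,0,0],[0,0,0,0],[0,0,0.2,0],[0,0,0.7,0],[0,0,2.5,0],[0,0,6,0]]' 7.5; python3 -m inch '[[0,0,4,0],[-0.5,2,7,0],[-1.9,7.5,8,3],[-3.3,13,8,8],[-4.7,18.5,8,14],[-6.1,24,8,20],[-7.5,30,8,25],[-9,36,8,29.5]]' 8.5; python3 - <<'E'
from h import *
for n in("top","side"):
    c=bot.camera(n); b=[390,145,570,305] if n=="top" else [340,235,580,425]
    cv2.imwrite(f"pics/g{n}.png",cv2.resize(c["img"][b[1]:b[3],b[0]:b[2],::-1],None,fx=3,fy=3))
    print(n,[((proj(c,x)-b[:2]+.5)*3-.5).round() for x in ([.5155,-.2975,.014],[.5155,-.2975,.076])])
E
```

```text
time: 20.1
ee_pos: [0.5149, -0.2979, 0.1104]
tcp_rot: [179.9, 0.1, -86.0]
wrist_force: [-0.2, -0.5, 0.8]
opening: 0.075
grasp_force: 0.0
time: 21.1
ee_pos: [0.4248, 0.0634, 0.1914]
tcp_rot: [-179.9, -0.1, -56.3]
wrist_force: [0.9, 1.4, 0.1]
opening: 0.0851
grasp_force: 0.0
top [array([366., 315.]), array([402., 303.])]
side [array([416., 387.]), array([442., 308.])]
```

View pics/gtop.png

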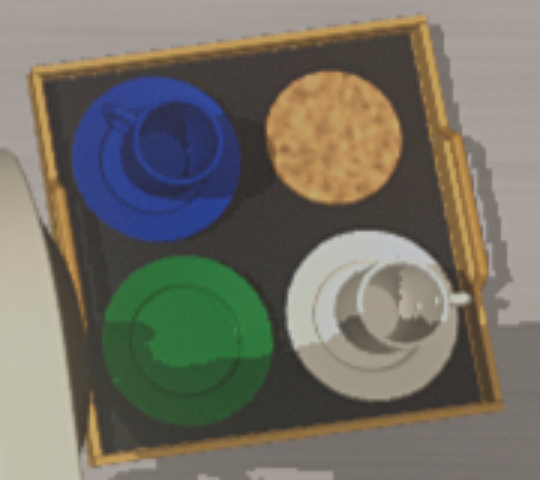

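The white cup's rim centre (402,303) matches the prediction exactly. Next is green.

```bash
python3 -m inch '[[-1.3,5.4,0,0],[-2.6,10.8,0,0],[-4,16,0,0],[-5,20,0,0],[-5.3,21.4,-1,0],[-5.3,21.4,-3,0],[-5.3,21.4,-6,0],[-5.3,21.4,-8,0]]'; python3 -m inch '[[0,0,-1.5,0],[0,0,-3.5,0],[0,0,-5.5,0],[0,0,-6.8,0],[0,0,-7.3,0],[0,0,-7.4,0],[0,0,-7.4,0],[0,0,-7.4,0]]'; python3 - <<'E'
from h import *
c=bot.camera("top"); d=bot.camera("side")
cv2.imwrite("pics/i.png",np.hstack([cv2.resize(k["img"][v:v+100,u:u+100,::-1],None,fx=4,fy=4) for k,u,v in((c,170,260),(d,155,160))]))
E
```

```text
time: 22.2
ee_pos: [0.3725, 0.2748, 0.1088]
tcp_rot: [180.0, -0.0, -56.5]
wrist_force: [-0.7, -0.2, -0.9]
opening: 0.0848
grasp_force: 0.0
time: 23.2
ee_pos: [0.3726, 0.276, 0.0363]
tcp_rot: [-180.0, 0.0, -56.5]
wrist_force: [0.4, -0.0, 0.7]
opening: 0.0851
grasp_force: 0.0
```

View pics/i.png

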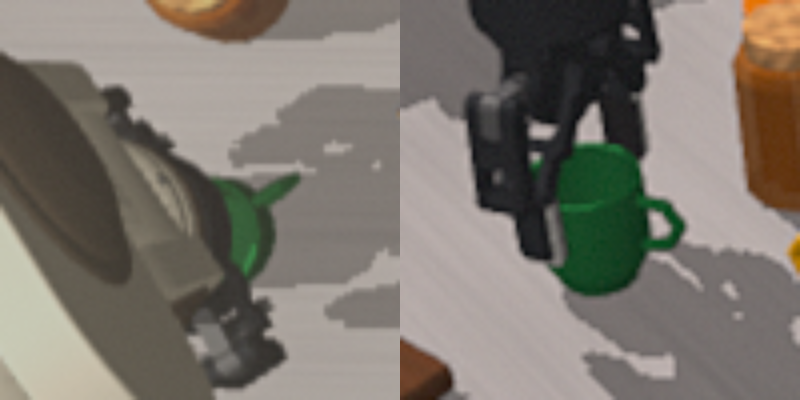

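The side crop shows the fingers straddling the green cup clear of its handle.

```bash
python3 -m inch '[[0,0,0,0],[0,0,0,0],[0,0,0,0],[0,0,0,0],[0,0,0,0],[0,0,0,0],[0,0,0,0],[0,0,0,0]]' 4.5 40; python3 -m inch '[[0,0,1,0],[0,0,4,0],[0,0,8,0],[0,0,12,0],[0.4,-1.5,14.3,0],[1.6,-6,14.3,0],[3.1,-11.5,14.3,0],[4.6,-17,14.3,0]]';python3 -m inch '[[1.5,-5.5,0,0],[3,-11,0,0],[4.5,-16.5,0,0],[6,-21.5,0,0],[7.2,-25.8,0,0],[7.8,-28.1,0,0],[7.8,-28.1,0,0],[7.8,-28.1,0,0]]'; python3 chk.py cup_green .497 -.175 213 .143
```

```text
time: 24.3
ee_pos: [0.3724, 0.2759, 0.036]
tcp_rot: [-180.0, 0.0, -56.5]
wrist_force: [-1.3, 0.1, 5.1]
opening: 0.0557
grasp_force: 43.4
time: 25.3
ee_pos: [0.4185, 0.1043, 0.1791]
tcp_rot: [-180.0, -0.0, -56.4]
wrist_force: [0.7, 0.3, -2.7]
opening: 0.0561
grasp_force: 43.1
time: 26.3
ee_pos: [0.4961, -0.1748, 0.1787]
tcp_rot: [180.0, 0.0, -56.5]
wrist_force: [-1.0, -0.1, -1.1]
opening: 0.0561
grasp_force: 43.1
[ 0.4961 -0.1748  0.1787] [-1.  -0.1 -1.1]
[ 47.36 -14.83 293.06] 0.47
[ 48.28 -22.05 170.14] 0.311
[ 49.24 -17.87 202.77] 0.686
```

```bash
python3 -m inch '[[0.05,0,-1.5,0],[0.05,0,-4,0],[0.05,0,-7,0],[0.05,0,-9.5,0],[0.05,0,-11.3,0],[0.05,0,-12.2,0],[0.05,0,-12.4,0],[0.05,0,-12.5,0]]' && python3 -m inch '[[0,0,-0.05,0],[0,0,-0.1,0],[0,0,-0.15,0],[0,0,-0.2,0],[0,0,-0.25,0],[0,0,-0.3,0],[0,0,-0.35,0],[0,0,-0.4,0]]'
```

```text
time: 27.4
ee_pos: [0.4973, -0.1754, 0.0544]
tcp_rot: [-180.0, -0.1, -56.5]
wrist_force: [-0.1, -0.1, -1.2]
opening: 0.0559
grasp_force: 43.1
time: 28.4
ee_pos: [0.4969, -0.1752, 0.0501]
tcp_rot: [-180.0, -0.0, -56.5]
wrist_force: [-2.0, 0.2, 3.8]
opening: 0.0559
grasp_force: 43.5
```

```bash
python3 -m inch '[[0,0,0,0],[0,0,0,0],[0,0,0,0],[0,0,0,0],[0,0,0.2,0],[0,0,0.7,0],[0,0,2.5,0],[0,0,6,0]]' 7.5; python3 -m inch '[[0,0,4,0],[0.3,1,7,0],[1.8,5.5,8,0],[3.6,11,8,0],[5.4,16.5,8,0],[7.3,22,8,0],[9.2,27.5,8,0],[10.65,32,8,0]]' 8.5; python3 - <<'E'
from h import *
c=bot.camera("top"); b=[390,145,570,305]
cv2.imwrite("pics/k.png",cv2.resize(c["img"][b[1]:b[3],b[0]:b[2],::-1],None,fx=3,fy=3))
print([((proj(c,x)-b[:2]+.5)*3-.5).round() for x in ([.497,-.1751,.014],[.497,-.1751,.076])])
E
```

```text
time: 29.4
ee_pos: [0.4963, -0.175, 0.1105]
tcp_rot: [179.9, 0.1, -56.5]
wrist_force: [0.6, -0.6, 0.0]
opening: 0.0744
grasp_force: 0.0
time: 30.4
ee_pos: [0.6038, 0.1471, 0.1912]
tcp_rot: [-179.9, -0.0, -56.4]
wrist_force: [0.2, 0.7, -0.9]
opening: 0.0847
grasp_force: 0.0
[array([183., 340.]), array([207., 330.])]
```

View pics/k.png

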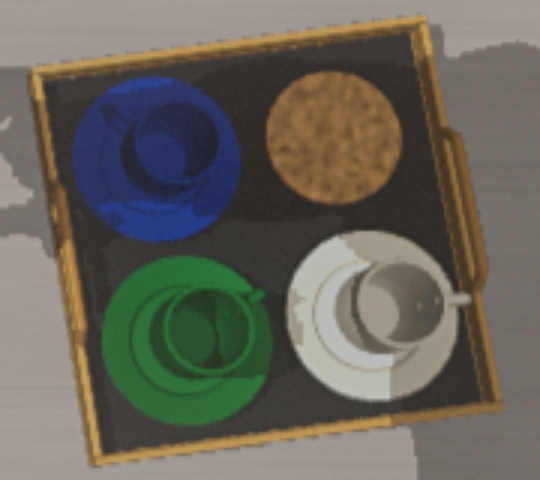

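The green cup's rim centre (208,331) matches the prediction (207,330). Now the canister.

```bash
python3 -m inch '[[0,0,-0.5,0],[0,0,-2,0],[0,0,-4.5,0],[0,0,-7,0],[0,0,-9.5,0],[0,0,-12,0],[0,0,-13.7,0],[0,0,-14.3,0]]'; python3 -m inch '[[0,0,0,0],[0,0,0,0],[0,0,0,0],[0,0,0,0],[0,0,0,0],[0,0,0,0],[0,0,0,0],[0,0,0,0]]' 5 55
```

```text
time: 31.45
ee_pos: [0.6027, 0.1439, 0.0457]
tcp_rot: [179.9, 0.0, -56.5]
wrist_force: [0.3, 0.6, 0.4]
opening: 0.0851
grasp_force: 0.0
time: 32.45
ee_pos: [0.6039, 0.1447, 0.048]
tcp_rot: [-179.9, -0.1, -56.5]
wrist_force: [-2.2, -2.9, 6.6]
opening: 0.0606
grasp_force: 61.0
```

```bash
python3 -m inch '[[0,0,1,0],[0,0,4,0],[0,0,8,0],[0,0,11.5,0],[0.1,-1.5,13.5,0],[0.5,-6,13.5,0],[0.9,-11.5,13.5,0],[1.4,-17,13.5,0]]';python3 -m inch '[[0.4,-5,0,0],[0.9,-10,0,0],[1.3,-15,0,0],[1.6,-19.5,0,0],[1.9,-23,0,0],[2.05,-25,0,0],[2.05,-25.45,0,0],[2.05,-25.45,0,0]]'; python3 chk.py canister_red .638 -.28 0 .135
```

```text
time: 33.45
ee_pos: [0.6173, -0.0264, 0.182]
tcp_rot: [-180.0, 0.0, -56.4]
wrist_force: [0.4, -0.1, -3.6]
opening: 0.0609
grasp_force: 61.0
time: 34.45
ee_pos: [0.638, -0.2788, 0.1818]
tcp_rot: [-180.0, 0.0, -56.4]
wrist_force: [0.1, 0.7, -4.1]
opening: 0.0607
grasp_force: 60.9
[ 0.638  -0.2788  0.1818] [ 0.1  0.7 -4.1]
[ 62.4  -25.77   0.  ] 0.484
[ 63.92 -27.64   0.  ] 0.527
[ 62.41 -25.92   0.  ] 0.55
```

```bash
python3 -m inch '[[0,-0.05,-1.5,0],[0,-0.05,-4,0],[0,-0.05,-7,0],[0,-0.05,-9.3,0],[0,-0.05,-10.8,0],[0,-0.05,-11.4,0],[0,-0.05,-11.6,0],[0,-0.05,-11.7,0]]' && python3 -m inch '[[0,0,-0.05,0],[0,0,-0.1,0],[0,0,-0.15,0],[0,0,-0.2,0],[0,0,-0.25,0],[0,0,-0.3,0],[0,0,-0.35,0],[0,0,-0.4,0]]'
```

```text
time: 35.55
ee_pos: [0.6383, -0.2804, 0.0657]
tcp_rot: [-180.0, -0.1, -56.5]
wrist_force: [0.6, -0.6, -4.1]
opening: 0.0603
grasp_force: 60.9
time: 36.55
ee_pos: [0.6379, -0.2802, 0.0611]
tcp_rot: [-180.0, -0.0, -56.5]
wrist_force: [-1.6, 0.4, 0.1]
opening: 0.0608
grasp_force: 61.3
```

Force rose from −4.1 to 0.1 N, so it is touching. I settle a little further, then release and back off.

```bash
python3 -m inch '[[0,0,-0.02,0],[0,0,-0.04,0],[0,0,-0.06,0],[0,0,-0.06,0],[0,0,-0.06,0],[0,0,-0.06,0],[0,0,-0.06,0],[0,0,-0.06,0]]'; python3 -m inch '[[0,0,0,0],[0,0,0,0],[0,0,0,0],[0,0,0,0],[0,0,0.2,0],[0,0,0.7,0],[0,0,2.5,0],[0,0,6,0]]' 8; python3 -m inch '[[0,0,4,0],[-0.3,1,8,0],[-1.5,5.5,11,0],[-3,11,11,0],[-4.5,16,11,0],[-6,20,11,0],[-7,23,11,0],[-7,23,11,0]]'; python3 - <<'E'
from h import *
for n in("top","side"):
    c=bot.camera(n); b=[390,145,570,305] if n=="top" else [340,235,580,425]
    if n=="top": T=c["img"][b[1]:b[3],b[0]:b[2],::-1]
    else: D=c["img"][140:410,170:590,::-1]
    print(n,"mat-fit",fit([c],"canister_red",.638,-.28,w=35,dz=.013))
    print([((proj(c,x)-b[:2]+.5)*2-.5).round() for x in ([.6382,-.2795,.112],)])
    for q,x,y,a in(("cup_yellow",.446,.135,16),("jar_amber",.498,.277,0)): print(q,fit([c],q,x,y,[np.radians(a)],35))
cv2.imwrite("pics/z.png",np.hstack([cv2.resize(T,(360,320)),cv2.resize(D,(432,320))]))
E
```

```text
time: 37.55
ee_pos: [0.6379, -0.2803, 0.0611]
tcp_rot: [-180.0, -0.0, -56.5]
wrist_force: [-4.4, 0.2, 6.2]
opening: 0.0608
grasp_force: 61.7
time: 38.55
ee_pos: [0.6373, -0.28, 0.1206]
tcp_rot: [179.9, 0.1, -56.5]
wrist_force: [-0.0, -0.3, 0.9]
opening: 0.0801
grasp_force: 0.0
time: 39.55
ee_pos: [0.5675, -0.0485, 0.2323]
tcp_rot: [-179.9, -0.1, -56.3]
wrist_force: [-0.4, -1.2, -0.3]
opening: 0.0801
grasp_force: 0.0
top mat-fit (array([ 63.8, -28. ,   0. ]), np.float64(1.0))
[array([258.,  64.])]
cup_yellow (array([44.58, 13.34, 17.02]), np.float64(0.036))
jar_amber (array([49.83, 27.48,  0.  ]), np.float64(0.148))
side mat-fit (array([ 62.67, -28.62,   0.  ]), np.float64(0.292))
[array([382.,  81.])]
cup_yellow (array([44.69, 13.71, 11.51]), np.float64(0.04))
jar_amber (array([50.2 , 28.28,  0.  ]), np.float64(0.195))
```

View pics/z.png

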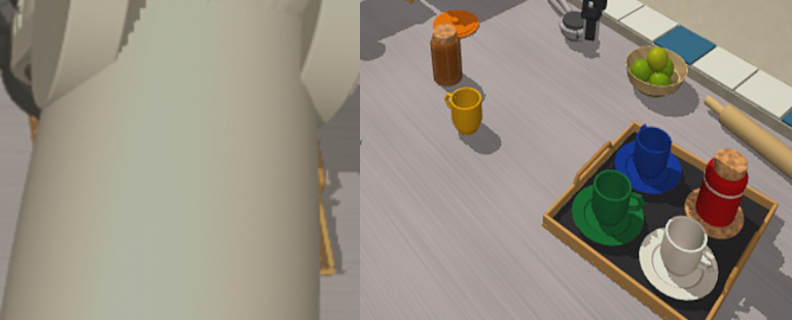

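All four stand upright on the tray, and the yellow cup and jar have not moved. The arm blocks the top view, so I move it aside for one last centring check.

```bash
python3 -m inch '[[0,3,0,0],[0,8,0,0],[0,14,0,0],[0,20,0,0],[0,25,0,0],[0,28,0,0],[0,28,0,0],[0,28,0,0]]'; python3 - <<'E'
import h; from h import *
def mk(c,n,b):
    im=cv2.resize(c["img"][b[1]:b[3],b[0]:b[2]],None,fx=S,fy=S).astype(int); return (im[...,0]-im[...,1]>50).astype(np.uint8)
h.mask=mk; s=bot.camera("side"); t=bot.camera("top")
h.parts=lambda n:[np.r_[circ(.031,0),circ(.031,.076),circ(.026,.084)]]
print(fit([s],"canister_red",.638,-.28,w=35,dz=.013))
b=[390,145,570,305]; im=cv2.resize(t["img"][b[1]:b[3],b[0]:b[2],::-1],None,fx=4,fy=4)
for x,y,z,r in((.6382,-.2795,.112,.024),(.6193,-.1572,.076,.029),(.6382,-.2795,.089,.031)):
    q=((np.array([proj(t,[x,y,0]+p) for p in circ(r,z)])-b[:2]+.5)*4-.5).round().astype(np.int32); cv2.polylines(im,[q],True,(255,255,0),1)
cv2.imwrite("pics/y.png",im[:400])
E
```

```text
time: 40.65
ee_pos: [0.5684, 0.2286, 0.2302]
tcp_rot: [180.0, -0.0, -56.5]
wrist_force: [0.3, 0.0, -0.4]
opening: 0.08
grasp_force: 0.0
(array([ 64.09, -27.9 ,   0.  ]), np.float64(0.561))
```

View pics/y.png

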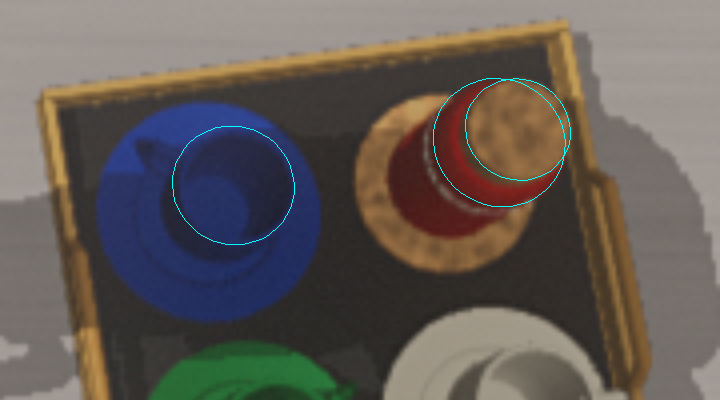

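The predicted outlines fall on the canister's cork and shoulder and on the blue cup's rim, so both are centred to within about 2–3 mm.

```bash
python3 -c "
from workcell import bot; print(bot.job_done())"
```

```text
the job is handed in; nothing more can be done
None
```

I handed the job in at about 41 s: the last pictures show the blue, white and green cups upright in their own saucers and the red canister upright on the cork mat, each centred to within about 3 mm, with the yellow cup and amber jar left where they stood.

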